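# Put the battery packs on charge and tidy the drawer

### The arm

A 6-joint arm with a two-finger parallel gripper is mounted at the origin on the work surface. World frame = base frame: x ahead of the robot, y to its left, z up, the work surface at z = 0. Lengths are in m, angles in rad, forces in N, time in s.
With the tool pointing down it reaches from about 0.375 to 0.9 m from the base axis. Payload 3.1 kg.
Tool frame: the origin (TCP) lies midway between the tips of the shut fingers; the grasp point (between the pads) lies 19 mm behind it; z points along the fingers, y is the line along which they close (so a half turn about z gives the same grasp; the last joint's range is limited). The gripper opens to 87 mm and grips with 3 to 60 N. Pads are 19 mm wide; open, the fingers measure 117 mm over their backs; the gripper's body (75 mm by 190 mm) begins 51 mm behind the grasp point.
Start: joints at [-0.178, 0.527, 1.433, -0, 1.181, -0.178], TCP at [0.625, 0, 0.223] pointing down, gripper open.
Joint ranges: [-3.08, 3.08], [-0.75, 2.2], [0.22, 2.44], [-1.43, 4.57], [0, 2.65], [-2.85, 2.85]. Speed limits (rad/s): [2.79, 2.79, 3.14, 3.14, 3.14, 3.14].

### API

Orientations are given as a unit quaternion [x, y, z, w].
In Python, from rig import robot gives the robot as it stands. The module is installed in compiled form; this text tells all that it offers.
- The arm moves only by the tool play_rows, never from a script. Its arguments are lists of equal length, an entry for each row: "gripper": the closure, from -1 (fully open) to 1 (shut); "delta_pos": the shift along the tool's x, y, z in cm, a list of three; "turn": the turn, a rotation vector about the tool's x, y, z in rad, a list of three. A call has 1 to 12 rows; each row is the pose to reach, as a shift and turn from the pose commanded when the call began, along the tool's axes at that moment; what a row does not reach only later rows make up. A row lasts 1/8 s, in which the tool goes at most 62.5 mm and 10.7 degrees, less where a joint would pass 70% of its speed; a pose out of reach is approached as far as the arm can. A call with a gripper value outside its range is refused whole. The fingers move at their own pace and stop on an object; "squeeze" is the grip in N (left out, the last holds). Time passes only in rows, so rows that repeat a pose let the fingers close. It gives the time, the measured TCP pose, the force, the opening and the grip force at its end, in the units of the state.
- robot.get_obs(): the state, without advancing time (a new reading comes with each control period).
- robot.camera(name): name is "scene" or "side" or "wrist"; returns a dict with "color" (480x640x3 uint8, red, green, blue), "vfov" (degrees; the focal length in pixels is half the picture's height over the tangent of half this angle, whatever the lens; pixels are square), "cx", "cy" (the principal point, pixels), "R" (3x3) and "t" (3): a world point X has camera coordinates R X + t. Camera axes: x right, y down, z forward; pixel columns grow to the right and rows downward; lengths in m; the calibration is good to about 2 mm. A picture is of the moment at which its call begins. There is no depth.
- robot.hand_in(): hands the job in; it is judged then, once.
The state is a dict: "time": time; "q": joint angles; "joint_velocities": joint speeds; "joint_torque": joint torques, N m; "position": TCP position; "tool_rot": TCP orientation; "ft_force": force on the tool from outside, world axes, zero at the start; "moment": the same for the moment, N m; "grip_width": finger opening in m; "grip_force": force on a finger pad.
Only numpy, scipy, OpenCV 4.12 (cv2) and the standard library are available. Lean on these libraries where they do the work, as an engineer would, in place of code of your own. Each camera call takes 0.05 s, during which the arm holds its last target. There are 200 camera calls.

### The job

Pick every battery pack (the square banded bars) out of the cluttered open drawer and lay each one flat in a bay of its own on the charger; once all are in, press the charger's keys one at a time: the round key, then the square key, then the long bar key. Also put the remote control that lies on the console away in the drawer, and leave the drawer pushed fully shut; the drawer's other contents stay in it, and the other things on the console and on the unit stay where they are.

Things in the scene. Friction and masses are not known exactly. Their poses are not given: they have to be found in the camera images.
- drawer (a joint): How far the drawer of the fixed brown wooden drawer unit (340 deep x 430 wide x 100 mm high, front to the robot) is out, m: 0 shut, about 0.22 at the start, 0.245 at its stop; no catch, about 1 N friction. The unit's top board covers all of the drawer beyond x = reading + 0.050 m in the frame of drawer_handle.
- drawer_handle (a point): Middle of the drawer's handle, a steel bar 11 mm thick and 120 mm long along y, 62 mm above the console; it moves with the drawer. x points into the unit (push that way to shut), y left, z up. In this frame the drawer's inner floor is at z = -40 mm and spans x = 56 to 351, y = -194 to 194 mm, walls 6 mm thick, 56 mm high; front panel from x = 35 mm, its top at z = +26 mm.
- charger: White charging dock with grey bay floors, fixed on the console, 255 x 159 x 18 mm high: four bays (2 x 2) and a grey key panel 56 mm deep along its robot-side edge. Origin: underside, midway between the bays; x away from the panel, y left, z up. Bays centred at x = +-48, y = +-38 mm: open pockets 89 (x) x 39 (y) mm, 10 mm deep, floor 8 mm above the console. Keys at x = -128 mm.
- key_round (a joint): Black spring key on the charger's panel: a round key 28 mm across. Reads its travel in m: 0 up, 0.006 fully down, which takes 5 N (1.5 N to start); pressed beyond 0.004; springs back. The three keys sit in a row 50 mm apart along the charger's y, in an order that varies.
- round_top (a point): Centre of the top face of the round key, 32 mm above the console when up.
- key_square (a joint): Black spring key on the charger's panel: a square key 27 x 27 mm. Reads its travel in m: 0 up, 0.006 fully down, which takes 5 N (1.5 N to start); pressed beyond 0.004; springs back. The three keys sit in a row 50 mm apart along the charger's y, in an order that varies.
- square_top (a point): Centre of the top face of the square key, 32 mm above the console when up.
- key_bar (a joint): Black spring key on the charger's panel: a long narrow key 44 mm (along the charger's x) x 14 mm. Reads its travel in m: 0 up, 0.006 fully down, which takes 5 N (1.5 N to start); pressed beyond 0.004; springs back. The three keys sit in a row 50 mm apart along the charger's y, in an order that varies.
- bar_top (a point): Centre of the top face of the bar key, 32 mm above the console when up.
- pack1: Rechargeable battery pack: square grey bar 80 x 30 x 30 mm, three dark bands, a metal contact at each end, 0.12 kg. Origin at its middle, x along its length. The packs are alike; any long side may be up and either end may lead. Lies in the front half of the drawer, roughly along its x. Three or four packs are present; None from the start means absent.
- pack2: Rechargeable battery pack: square grey bar 80 x 30 x 30 mm, three dark bands, a metal contact at each end, 0.12 kg. Origin at its middle, x along its length. The packs are alike; any long side may be up and either end may lead. Lies in the front half of the drawer, roughly along its x. Three or four packs are present; None from the start means absent.
- pack3: Rechargeable battery pack: square grey bar 80 x 30 x 30 mm, three dark bands, a metal contact at each end, 0.12 kg. Origin at its middle, x along its length. The packs are alike; any long side may be up and either end may lead. Lies in the front half of the drawer, roughly along its x. Three or four packs are present; None from the start means absent.
- pack4: Rechargeable battery pack: square grey bar 80 x 30 x 30 mm, three dark bands, a metal contact at each end, 0.12 kg. Origin at its middle, x along its length. The packs are alike; any long side may be up and either end may lead. Lies in the front half of the drawer, roughly along its x. Three or four packs are present; None from the start means absent.
- remote: Black television remote control, 140 x 42 x 20 mm, about 0.11 kg, with small grey keys. Origin at its middle, x along its length, z out of its key face. Starts lying on the console to the right of the charger.
- stapler: Black and steel stapler, 120 x 34 x 39 mm, origin under its middle, x along its length; lies among the packs in the drawer. Not wanted: stays in the drawer.
- tape: Roll of tape, 68 mm across, 24 mm high, in the back half of the drawer. Stays there.
- cards: Cardboard box of playing cards, 64 x 90 x 18 mm, in the back half of the drawer. Stays there.
- tin: Round metal tin, 72 mm across, 30 mm high, in the back half of the drawer. Stays there.
- controller: Purple plastic game controller, about 120 x 175 x 50 mm, on the console behind the charger. Bystander.
- pillbox: Stainless steel pillbox with a hinged lid, 62 x 91 x 29 mm, on top of the drawer unit. Bystander.
- cactus: Ceramic cactus figure in a pot, 84 mm across, 130 mm high, on top of the drawer unit. Bystander.
- acrylic: Clear acrylic block, 70 x 100 x 35 mm, on the console to the right and behind. Bystander.
- coaster: Round wooden coaster, 96 mm across, 10 mm thick, on the console left of the drawer. Bystander.
- mug: Blue ceramic mug, 80 mm across, 90 mm high, on the console left of the drawer. Bystander.
Not all that is in view belongs to the job. What is shaped like the pack4 but purple is not meant. What is shaped like the stapler but pink is not meant.

How it is judged:
On the way, in this order (a step that is already met when the one before it is completed fails the run):
1. every battery pack that is present lies in a charger bay (z of pack1 in the frame of charger between 0.015 and 0.029 m and angle between the x axis of each of pack1, pack2, pack3, pack4 and the x axis of charger, either way round below 0.2 rad and ((x of pack1 in the frame of charger between -0.06 and -0.036 m and y of pack1 in the frame of charger between -0.05 and -0.026 m) or (x of pack1 in the frame of charger between -0.06 and -0.036 m and y of pack1 in the frame of charger between 0.026 and 0.05 m) or (x of pack1 in the frame of charger between 0.036 and 0.06 m and y of pack1 in the frame of charger between -0.05 and -0.026 m) or (x of pack1 in the frame of charger between 0.036 and 0.06 m and y of pack1 in the frame of charger between 0.026 and 0.05 m)) and z of pack2 in the frame of charger between 0.015 and 0.029 m and ((x of pack2 in the frame of charger between -0.06 and -0.036 m and y of pack2 in the frame of charger between -0.05 and -0.026 m) or (x of pack2 in the frame of charger between -0.06 and -0.036 m and y of pack2 in the frame of charger between 0.026 and 0.05 m) or (x of pack2 in the frame of charger between 0.036 and 0.06 m and y of pack2 in the frame of charger between -0.05 and -0.026 m) or (x of pack2 in the frame of charger between 0.036 and 0.06 m and y of pack2 in the frame of charger between 0.026 and 0.05 m)) and z of pack3 in the frame of charger between 0.015 and 0.029 m and ((x of pack3 in the frame of charger between -0.06 and -0.036 m and y of pack3 in the frame of charger between -0.05 and -0.026 m) or (x of pack3 in the frame of charger between -0.06 and -0.036 m and y of pack3 in the frame of charger between 0.026 and 0.05 m) or (x of pack3 in the frame of charger between 0.036 and 0.06 m and y of pack3 in the frame of charger between -0.05 and -0.026 m) or (x of pack3 in the frame of charger between 0.036 and 0.06 m and y of pack3 in the frame of charger between 0.026 and 0.05 m)) and z of pack4 in the frame of charger between 0.015 and 0.029 m and ((x of pack4 in the frame of charger between -0.06 and -0.036 m and y of pack4 in the frame of charger between -0.05 and -0.026 m) or (x of pack4 in the frame of charger between -0.06 and -0.036 m and y of pack4 in the frame of charger between 0.026 and 0.05 m) or (x of pack4 in the frame of charger between 0.036 and 0.06 m and y of pack4 in the frame of charger between -0.05 and -0.026 m) or (x of pack4 in the frame of charger between 0.036 and 0.06 m and y of pack4 in the frame of charger between 0.026 and 0.05 m))), for 0.3 s.
2. the round key is pressed, alone (value of joint key_round above 0.004 m and value of joint each of key_square, key_bar below 0.0015 m), for 0.05 s.
3. the square key is pressed, alone (value of joint key_square above 0.004 m and value of joint each of key_round, key_bar below 0.0015 m), for 0.05 s.
4. the bar key is pressed, alone (value of joint key_bar above 0.004 m and value of joint each of key_round, key_square below 0.0015 m), for 0.05 s.
At the end, for the whole second after the job is handed in: Every pack present lies flat in a charger bay (within 12 mm of its centre along each side and 0.2 rad of its direction), the remote, stapler, tape, cards and tin lie inside the drawer, the drawer is shut to within 8 mm, and everything is at rest (all of step 1 and x of remote in the frame of drawer_handle between 0.054 and 0.353 m and y of remote in the frame of drawer_handle between -0.195 and 0.195 m and z of remote in the frame of drawer_handle between -0.05 and 0.025 m and x of stapler in the frame of drawer_handle between 0.054 and 0.353 m and y of stapler in the frame of drawer_handle between -0.195 and 0.195 m and z of stapler in the frame of drawer_handle between -0.05 and 0.025 m and x of tape in the frame of drawer_handle between 0.054 and 0.353 m and y of tape in the frame of drawer_handle between -0.195 and 0.195 m and z of tape in the frame of drawer_handle between -0.05 and 0.025 m and x of cards in the frame of drawer_handle between 0.054 and 0.353 m and y of cards in the frame of drawer_handle between -0.195 and 0.195 m and z of cards in the frame of drawer_handle between -0.05 and 0.025 m and x of tin in the frame of drawer_handle between 0.054 and 0.353 m and y of tin in the frame of drawer_handle between -0.195 and 0.195 m and z of tin in the frame of drawer_handle between -0.05 and 0.025 m and value of joint drawer below 0.008 m and linear speed of each of pack1, pack2, pack3, pack4, remote below 0.02 m/s); the robot touches nothing.
It fails at once if a bystander (controller, pillbox, cactus, acrylic block, coaster, mug) is moved by more than 50 mm (distance of any of controller, pillbox, cactus, acrylic, coaster, mug from where it was at the start of the episode above 0.05 m).
It fails at once if the cactus figure or the mug is tipped over (angle between any of cactus, mug's own z axis and vertical above 0.6 rad).
It fails at once if two of the charger's keys are down at once (value of joint each of key_round, key_square above 0.004 m or value of joint each of key_round, key_bar above 0.004 m or value of joint each of key_square, key_bar above 0.004 m).
Of pack1, pack2, pack3, pack4 only 3 to 4 are there at a start; the rules pass over those that are not, and their reading is None.
At some moment in a run one of remote may be knocked a few centimetres aside while the robot is not near it.
Once in a run the grip may slacken for a moment while it holds something.
It also fails if it takes over 192 s, if anything falls off the work surface, if the arm or the gripper's body presses on something with over 40 N, if the wrist force passes 120 N, or if a joint passes its speed limit or range.

## Working session

There is one attempt and no reset: what is moved stays moved. The work goes in short steps, Python scripts to look and compute and a tool call to move; the robot and the scene stay as the last step left them, time stands still between calls to the robot, and variables do not carry over. Pictures are saved under pics/ and viewed, at most 14 in all, crops included, and the job is handed in when it is done.

Besides the shell and the picture viewer there is one more tool, called after "Emit:" by a JSON object that holds its "op" and its "data". play_rows: Moves the arm, as the interface text tells. Its arguments: {"type":"object","properties":{"gripper":{"type":"array","items":{"type":"number"}},"delta_pos":{"type":"array","items":{"type":"array","items":{"type":"number"}}},"turn":{"type":"array","items":{"type":"array","items":{"type":"number"}}},"squeeze":{"type":"number"}},"required":["gripper","delta_pos","turn"]}

```bash
mkdir -p pics; cat > h.py <<'E'
import numpy as np, cv2
from rig import robot
def cam(n,f=None):
    c=robot.camera(n); c['f']=240/np.tan(np.radians(c['vfov'])/2)
    if f: cv2.imwrite('pics/'+f,c['color'][:,:,::-1])
    return c
def ray(c,u,v,z):
    d=c['R'].T@np.array([(u-c['cx'])/c['f'],(v-c['cy'])/c['f'],1]); o=-c['R'].T@c['t']
    return o+d*(z-o[2])/d[2]
def proj(c,X):
    p=c['R']@np.array(X)+c['t']; return p[:2]/p[2]*c['f']+[c['cx'],c['cy']]
E
python3 - <<'E'
from h import *
import pickle
for n in ['scene','side','wrist']:
    c=cam(n,n+'0.png'); pickle.dump(c,open(n+'0.pkl','wb')); print(n,c['vfov'],-c['R'].T@c['t'],c['R'][2])
o=robot.get_obs(); print(o)
E
```

```text
scene 54.0752180620118 [1.02028238 0.67492467 0.81120466] [-0.41600031 -0.58885093 -0.69296344]
side 52.34038080259376 [ 0.43470006 -0.87917423  0.62460027] [ 0.11919461  0.85205044 -0.50970843]
wrist 59.82432332882999 [0.62420642 0.07673643 0.38269643] [-0.00151264 -0.27915188 -0.96024577]
{'time': 0.15, 'q': array([-1.78516747e-01,  5.28250657e-01,  1.43360076e+00, -7.88460396e-06,
        1.18135932e+00, -1.78509816e-01]), 'joint_velocities': array([-0.00071298, -0.00321408, -0.00434907, -0.00071751,  0.00045435,
        0.00121567]), 'joint_torque': array([ 9.14956272e-04, -4.40429199e+01, -1.76841742e+01,  6.33679633e-02,
        5.52540855e-02, -1.06930895e-04]), 'position': array([6.24454312e-01, 1.15195681e-04, 2.21799919e-01]), 'tool_rot': array([ 7.07107940e-01,  7.07105160e-01, -4.64399392e-04, -6.62489027e-04]), 'ft_force': array([0.48416315, 0.43464145, 0.14520475]), 'moment': array([ 0.00948912,  0.02735752, -0.0262819 ]), 'grip_force': 0.0, 'grip_width': 0.08676892128589993}
```

View pics/scene0.png

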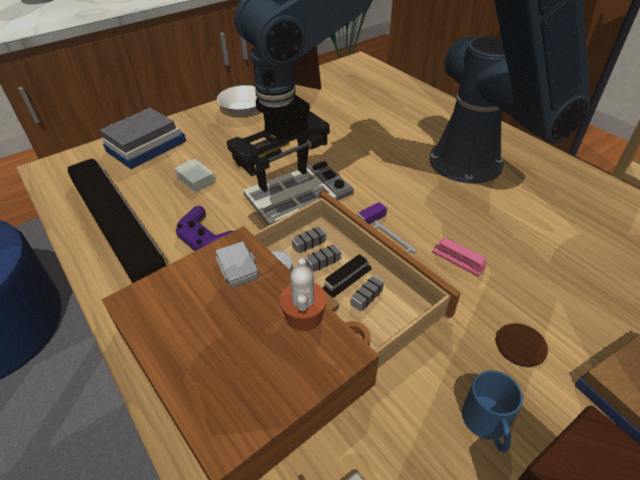

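View pics/side0.png

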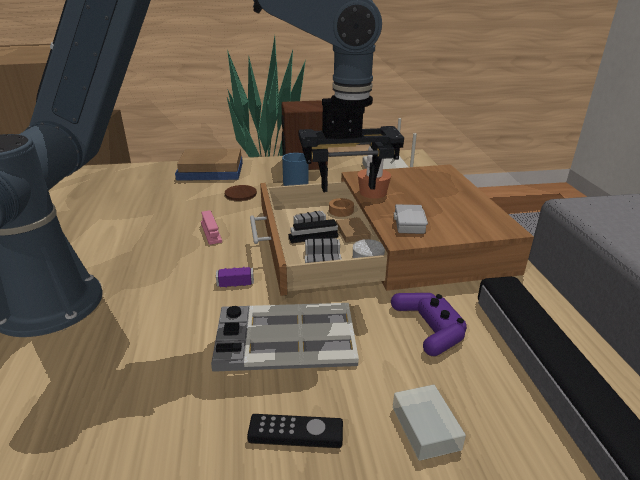

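View pics/wrist0.png

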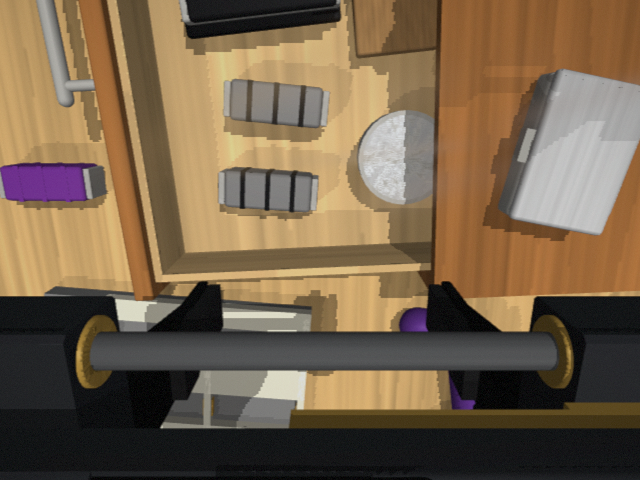

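Scene view: three grey packs at (309,239), (322,258) and (367,292), with the black stapler at (348,273). The side view shows the charger with round, square and bar keys from left to right at (233,312), (231,328) and (229,348), and the remote at (295,431). Lookalikes are the purple bar at scene (373,213) and the pink stapler at (460,256), both outside the drawer and rejected. Next I'll get a better overhead view.

```bash
python3 - <<'E'
from h import *
import pickle
w,s,d=[pickle.load(open(n+'0.pkl','rb')) for n in ['wrist','scene','side']]
P=lambda c,u,v,z:print((u,v),ray(c,u,v,z).round(3))
print('w packs');P(w,275,102,.052);P(w,268,189,.052);P(w,228,95,.052);P(w,325,108,.052);P(w,222,187,.052);P(w,315,192,.052)
print('scene packs')
for p in [(309,237),(322,256),(367,290),(348,270)]:P(s,*p,.05)
print('side keys')
for p in [(233,309),(231,325),(229,345)]:P(d,*p,.032)
print('charger corners side')
for p in [(213,368),(357,366),(350,305),(222,306)]:P(d,*p,.018)
print('remote');
for p in [(252,416),(342,419),(249,443),(342,446)]:P(d,*p,.02 if p[1]<430 else .01)
print('front panel top side');P(d,262,185,.088);P(d,281,282,.088);P(w,140,295,.088);P(w,85,0,.088)
print('handle');P(w,67,100,.062)
print('unit edge');P(w,435,250,.1);P(w,440,20,.1)
E
```

```text
w packs
(275, 102) [0.587 0.088 0.052]
(268, 189) [0.579 0.022 0.052]
(228, 95) [0.552 0.093 0.052]
(325, 108) [0.624 0.083 0.052]
(222, 187) [0.542 0.023 0.052]
(315, 192) [0.616 0.019 0.052]
scene packs
(309, 237) [0.582 0.022 0.05 ]
(322, 256) [0.594 0.089 0.05 ]
(367, 290) [0.578 0.224 0.05 ]
(348, 270) [0.575 0.157 0.05 ]
side keys
(233, 309) [ 0.38  -0.114  0.032]
(231, 325) [ 0.377 -0.162  0.032]
(229, 345) [ 0.374 -0.216  0.032]
charger corners side
(213, 368) [ 0.346 -0.254  0.018]
(357, 366) [ 0.59  -0.282  0.018]
(350, 305) [ 0.612 -0.115  0.018]
(222, 306) [ 0.357 -0.083  0.018]
remote
(252, 416) [ 0.41  -0.366  0.02 ]
(342, 419) [ 0.544 -0.39   0.02 ]
(249, 443) [ 0.404 -0.405  0.01 ]
(342, 446) [ 0.537 -0.429  0.01 ]
front panel top side
(262, 185) [0.46  0.344 0.088]
(281, 282) [ 0.475 -0.116  0.088]
(140, 295) [ 0.483 -0.054  0.088]
(85, 0) [0.473 0.148 0.088]
handle
(67, 100) [0.436 0.089 0.062]
unit edge
(435, 250) [ 0.703 -0.014  0.1  ]
(440, 20) [0.695 0.134 0.1  ]
```

Emit:
{"op": "play_rows", "data": {"gripper": [-1,-1,-1,-1,-1,-1,-1,-1,-1,-1,-1,-1], "delta_pos": [[2,0,-3],[4,0,-6],[6,0,-6],[6,0,-6],[6,0,-6],[6,0,-6],[6,0,-6],[6,0,-6],[6,0,-6],[6,0,-6],[6,0,-6],[6,0,-6]], "turn": [[0,0,0.17],[0,0,0.34],[0,0,0.51],[0,0,0.68],[0,0,0.85],[0,0,1.02],[0,0,1.19],[0,0,1.36],[0,0,1.5],[0,0,1.57],[0,0,1.57],[0,0,1.57]]}}

```text
time: 1.65
position: [0.6248, 0.0601, 0.2823]
tool_rot: [1.0, 0.001, -0.0, -0.0]
ft_force: [-0.1, 0.9, 0.2]
grip_width: 0.0875
grip_force: 0.0
```

```bash
python3 - <<'E'
from h import *
import pickle
c=cam('wrist','w1.png'); pickle.dump(c,open('w1.pkl','wb'))
E
```

```text
(no output)
```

View pics/w1.png

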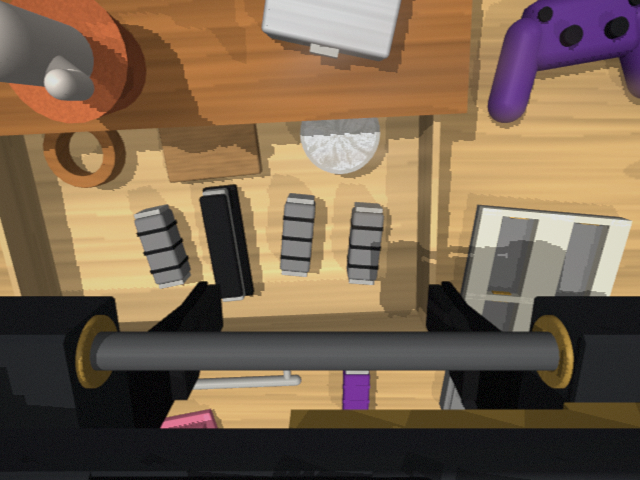

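The overhead view shows exactly three grey banded packs at (163,245), (298,235) and (366,243), with the stapler at (226,243). The purple decoy at (355,390) is outside the drawer, and the charger is at right (550,260). Next I'll measure them with masks.

```bash
cat >> h.py <<'E'
def rects(c,mask,z,amin=300,amax=1e5):
    mask=cv2.morphologyEx(mask.astype(np.uint8)*255,cv2.MORPH_CLOSE,np.ones((5,5)))
    out=[]
    for k in cv2.findContours(mask,cv2.RETR_EXTERNAL,cv2.CHAIN_APPROX_NONE)[0]:
        a=cv2.contourArea(k)
        if not amin<a<amax: continue
        X=np.array([ray(c,u,v,z)[:2] for u,v in k[:,0]],np.float32)
        (cx,cy),(w,h),an=cv2.minAreaRect(X*1000)
        if w<h: w,h,an=h,w,an+90
        an=(an+90)%180-90
        out.append((k[:,0].mean(0).round(),np.round([cx,cy,w,h,an],1),a))
    return out
E
python3 - <<'E'
from h import *
import pickle
w,s,d=[pickle.load(open(n+'.pkl','rb')) for n in ['w1','scene0','side0']]
def hsv(c): return cv2.cvtColor(c['color'],cv2.COLOR_RGB2HSV).astype(int)
H=hsv(w); m=(H[...,1]<60); m[295:]=0; m[:180]=0;m[:,430:]=0
for r in rects(w,m,.052): print(r)
# charger white
m=(H[...,1]<60); m[290:]=0; m[:180]=0; m[:,:455]=0
for r in rects(w,m,.018): print('ch',r)
for p in [(479,206),(629,220),(462,300)]: print(ray(w,*p,.018).round(3))
print('stapler',[ray(w,*p,z).round(3) for p,z in [((205,190),.06),((236,186),.06),((248,295),.06),((222,299),.06)]])
print('tin',ray(w,340,132,.052),'panel inner top?',ray(w,60,322,.078),ray(w,410,307,.078), 'unit',ray(w,0,134,.1),ray(w,474,107,.1))
print('rod ',ray(w,420,115,.078),ray(w,435,115,.078))
Hd=hsv(d); m=(Hd[...,2]<70); 
q=np.zeros(m.shape,bool); q[405:455,240:350]=1
for r in rects(d,m&q,.02): print('remote',r)
q[:]=0;q[300:365,212:248]=1
m=(Hd[...,2]<45)
for r in rects(d,m&q,.032,40): print('keys',r)
E
```

```text
(array([162., 246.]), array([578. , 218.4,  81.4,  39.9,  12.2]), 2893.5)
(array([364., 243.]), array([581.4,  20.4,  83. ,  30.9,  -4.1]), 2342.5)
(array([297., 235.]), array([590. ,  86.4,  82.9,  29.2,  -5.8]), 2284.0)
(array([223., 248.]), array([5.841e+02, 1.634e+02, 1.112e+02, 6.110e+01, 1.000e-01]), 3974.5)
ch (array([543., 250.]), array([ 560.1, -176.9,  165.1,   94.7,   85.2]), 11822.5)
[ 0.613 -0.101  0.018]
[ 0.598 -0.26   0.018]
[ 0.507 -0.093  0.018]
stapler [array([0.636, 0.17 , 0.06 ]), array([0.64 , 0.141, 0.06 ]), array([0.531, 0.136, 0.06 ]), array([0.527, 0.162, 0.06 ])]
tin [0.68823006 0.04562362 0.052     ] panel inner top? [0.51047613 0.31548685 0.078     ] [ 0.52671696 -0.02236806  0.078     ] unit [0.68791784 0.3189019  0.1       ] [ 0.70895661 -0.05755532  0.1       ]
rod  [ 0.70300065 -0.02041085  0.078     ] [ 0.70301635 -0.03300639  0.078     ]
remote (array([295., 431.]), array([ 471.9, -399.6,  139. ,   52.6,  -11.5]), 2690.5)
keys (array([228., 347.]), array([ 372.7, -220.5,   44.3,   20.3,   -7.8]), 191.5)
keys (array([232., 321.]), array([ 378.8, -147. ,   84.8,   27.7,   85.9]), 308.5)
```

Emit:
{"op": "play_rows", "data": {"gripper": [-0.15,-0.15,-0.15,-0.15,-0.15,-0.15,-0.15,-0.15], "delta_pos": [[-4.4,4.0,0],[-4.4,4.0,5],[-4.4,4.0,10],[-4.4,4.0,15],[-4.4,4.0,15],[-4.4,4.0,15],[-4.4,4.0,15],[-4.4,4.0,15]], "turn": [[0,0,0.072],[0,0,0.072],[0,0,0.072],[0,0,0.072],[0,0,0.072],[0,0,0.072],[0,0,0.072],[0,0,0.072]]}}

```text
time: 2.7
position: [0.5822, 0.0199, 0.1345]
tool_rot: [0.999, -0.035, 0.002, 0.0]
ft_force: [0.0, 0.1, 0.1]
grip_width: 0.0502
grip_force: 0.0
```

```bash
python3 - <<'E'
from h import *
import pickle
c=cam('wrist','w2.png'); pickle.dump(c,open('w2.pkl','wb'))
d=cam('side'); 
print(proj(c,[.581,.02,.052]),proj(c,[.621,.017,.052]))
print('tcp',proj(c,robot.get_obs()['position']), proj(c,robot.get_obs()['position']-[0,0,.097]))
E
```

```text
[324.00502488 249.57960844] [324.22779092 184.26475268]
tcp [324.12411794 306.13134502] [324.00581774 241.57255623]
```

View pics/w2.png

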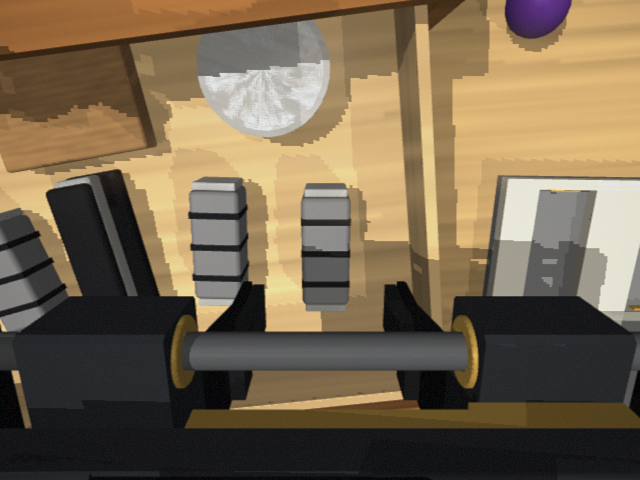

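The pack sits centred and aligned between the fingers at (326,248), and the neighbouring pack at (219,240) is clear. Descending to grasp.

Emit:
{"op": "play_rows", "data": {"gripper": [-0.15,-0.15,-0.15,-0.15,1,1,1,1,1,1,1,1], "delta_pos": [[0,0,5],[0,0,8.5],[0,0,9.85],[0,0,9.85],[0,0,9.85],[0,0,9.85],[0,0,9.85],[0,0,9.85],[0,0,5],[0,0,0],[0,0,0],[0,0,0]], "turn": [[0,0,0],[0,0,0],[0,0,0],[0,0,0],[0,0,0],[0,0,0],[0,0,0],[0,0,0],[0,0,0],[0,0,0],[0,0,0],[0,0,0]], "squeeze": 25}}

```text
time: 4.3
position: [0.5801, 0.0202, 0.132]
tool_rot: [0.999, -0.036, -0.001, -0.0]
ft_force: [-0.4, 0.5, -1.2]
grip_width: 0.0298
grip_force: 25.0
```

Emit:
{"op": "play_rows", "data": {"gripper": [1,1,1,1,1,1,1,1], "delta_pos": [[0,0,-6],[-2,4,-11],[-5,9,-12.5],[-8,14,-12.5],[-10.6,19.8,-12.5],[-10.6,19.8,-12.5],[-10.6,19.8,-12.5],[-10.6,19.8,-12.5]], "turn": [[0,0,0],[0,0,0],[0,0,0],[0,0,0],[0,0,0],[0,0,0],[0,0,0],[0,0,0]]}}

```text
time: 5.3
position: [0.4614, -0.1685, 0.2567]
tool_rot: [0.999, -0.035, -0.001, -0.001]
ft_force: [0.2, 0.2, -0.9]
grip_width: 0.0298
grip_force: 25.0
```

```bash
cat >> h.py <<'E'
from scipy.spatial.transform import Rotation as Ro
def go(x,y,z,yaw=None):
    o=robot.get_obs(); R=Ro.from_quat(o['tool_rot']); M=R.as_matrix()
    y0=np.arctan2(M[1,0],M[0,0])
    print('from',o['position'].round(4),'yaw',round(y0,3),'tool cm',(M.T@(np.array([x,y,z])-o['position'])*100).round(2),'turn z',None if yaw is None else round(y0-yaw,3))
E
python3 - <<'E'
from h import *
import pickle
c=cam('wrist','w3.png'); pickle.dump(c,open('w3.pkl','wb'))
print(robot.get_obs()['position'],robot.get_obs()['tool_rot'].round(4))
E
```

```text
[ 0.46152557 -0.16846091  0.25689392] [ 9.994e-01 -3.440e-02 -6.000e-04 -5.000e-04]
```

View pics/w3.png

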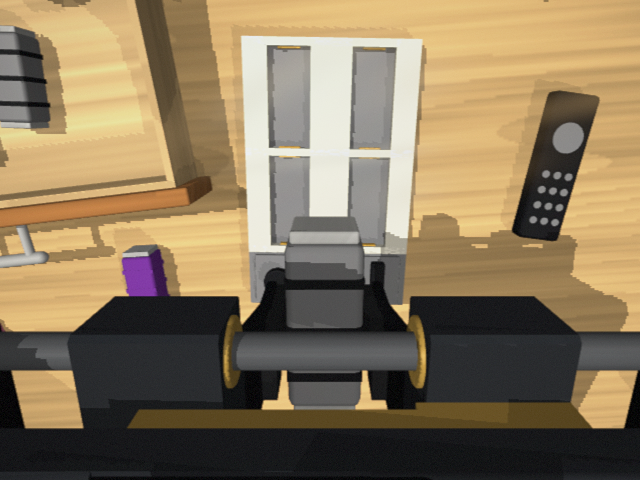

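The pack is held, and the whole charger is visible. The far corners are (243,37) and (422,40), the bays are centred near (289,97), (373,98), (290,200) and (369,200), and the remote is at (556,165).

```bash
python3 - <<'E'
from h import *
import pickle
c=pickle.load(open('w3.pkl','rb'))
A,B=ray(c,243,37,.018),ray(c,422,40,.018)
L=ray(c,251,253,.018); Rr=ray(c,407,248,.018)
print(A,B,np.linalg.norm(A-B),L,Rr)
y=(A-B)/np.linalg.norm(A-B); print('yaw from back',np.arctan2(-y[0],y[1]), 'left',np.arctan2(*(A-L)[[1,0]]),'right',np.arctan2(*(B-Rr)[[1,0]]))
H=cv2.cvtColor(c['color'],cv2.COLOR_RGB2HSV).astype(int)
m=(H[...,2]>195)&(H[...,1]<40); q=np.zeros(m.shape,bool); q[30:250,238:430]=1
for r in rects(c,m&q,.018): print(r)
yaw=-.085
o=(A+B)/2-.0985*np.array([np.cos(yaw),np.sin(yaw),0])
print('origin',o)
for sx,sy in [(1,1),(1,-1),(-1,1),(-1,-1)]:
    p=o+Ro.from_euler('z',yaw).apply([.048*sx,.038*sy,0]); print(sx,sy,p.round(4),proj(c,[*p[:2],.018]).round(),proj(c,[*p[:2],.008]).round())
m=(H[...,2]<75); q[:]=0; q[80:250,500:610]=1
for r in rects(c,m&q,.02): print('remote',r)
E
```

```text
[ 0.60940636 -0.10752118  0.018     ] [ 0.5960439  -0.26364589  0.018     ] 0.15669550507422847 [ 0.41128599 -0.09088511  0.018     ] [ 0.40564814 -0.24780825  0.018     ]
yaw from back -0.08538027193581975 left -0.08377297805377147 right -0.08299171440386606
(array([326., 148.]), array([ 506.4, -176.2,  195.9,  158.5,   -4.9]), 26408.5)
origin [ 0.50458075 -0.17722112  0.018     ]
1 1 [ 0.5556 -0.1434  0.018 ] [290.  99.] [290.  99.]
1 -1 [ 0.5492 -0.2192  0.018 ] [373. 100.] [372. 100.]
-1 1 [ 0.46   -0.1353  0.018 ] [290. 203.] [291. 201.]
-1 -1 [ 0.4535 -0.211   0.018 ] [368. 204.] [367. 202.]
remote (array([553., 174.]), array([ 468.9, -384.8,  124.7,   47. ,  -11.7]), 5847.0)
```

```bash
python3 -c "
from h import *
go(.5576,-.1427,.023,-.084)"
```

```text
from [ 0.4615 -0.1685  0.2569] yaw -0.069 tool cm [ 9.44 -3.21 23.38] turn z 0.015
```

Emit:
{"op": "play_rows", "data": {"gripper": [1,1,1,1,1,1,1,1,1,1], "delta_pos": [[5,-1.5,3],[9.45,-3.2,6],[9.45,-3.2,12],[9.45,-3.2,17],[9.45,-3.2,19],[9.45,-3.2,19],[9.45,-3.2,19],[9.45,-3.2,19],[9.45,-3.2,19],[9.45,-3.2,19]], "turn": [[0,0,0.015],[0,0,0.015],[0,0,0.015],[0,0,0.015],[0,0,0.015],[0,0,0.015],[0,0,0.015],[0,0,0.015],[0,0,0.015],[0,0,0.015]]}}

```text
time: 6.6
position: [0.558, -0.145, 0.0683]
tool_rot: [0.999, -0.043, 0.001, 0.0]
ft_force: [0.2, -0.3, -0.5]
grip_width: 0.0296
grip_force: 2.5
```

```bash
python3 -c "
from h import *
go(.5576,-.1427,.023,-.084)"
```

```text
from [ 0.558  -0.145   0.0683] yaw -0.086 tool cm [-0.07 -0.22  4.53] turn z -0.002
```

Emit:
{"op": "play_rows", "data": {"gripper": [1,1,1,1,1], "delta_pos": [[0,-0.2,0],[0,-0.2,0],[0,-0.2,0],[0,-0.2,0],[0,-0.2,0]], "turn": [[0,0,0],[0,0,0],[0,0,0],[0,0,0],[0,0,0]], "squeeze": 25}}

```text
time: 7.22
position: [0.5579, -0.1428, 0.0675]
tool_rot: [0.999, -0.043, -0.0, 0.0]
ft_force: [-0.4, -0.1, -1.1]
grip_width: 0.0299
grip_force: 25.0
```

```bash
python3 -c "
from h import *
go(.5576,-.1427,.023,-.084)
c=cam('wrist','w4.png')
import pickle; pickle.dump(c,open('w4.pkl','wb'))
"
```

```text
from [ 0.5579 -0.1428  0.0675] yaw -0.086 tool cm [-0.03 -0.01  4.45] turn z -0.002
```

View pics/w4.png

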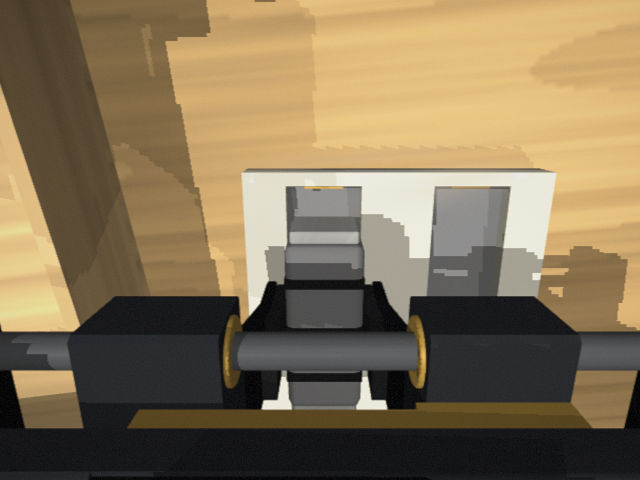

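The grip has recovered after the slackening. The pack looks unslipped in hand and is centred over the left-far bay (325 against 324.5 px). Lowering and releasing.

Emit:
{"op": "play_rows", "data": {"gripper": [1,1,1,1,1,-0.15,-0.15,-0.15,-0.15,-0.15,-0.15], "delta_pos": [[0,0,2],[0,0,3.5],[0,0,4.2],[0,0,4.4],[0,0,4.4],[0,0,4.4],[0,0,4.4],[0,0,4.4],[0,0,0],[0,0,-5],[0,0,-8]], "turn": [[0,0,0],[0,0,0],[0,0,0],[0,0,0],[0,0,0],[0,0,0],[0,0,0],[0,0,0],[0,0,0],[0,0,0],[0,0,0]]}}

```text
time: 8.65
position: [0.5588, -0.1432, 0.1501]
tool_rot: [0.999, -0.043, 0.002, 0.001]
ft_force: [0.4, -0.3, -0.5]
grip_width: 0.0494
grip_force: 0.0
```

```bash
python3 - <<'E'
from h import *
import pickle
go(.590,.0864,.036,-.10)
go(.590,.0864,.15,-.10)
c=cam('wrist'); pickle.dump(c,open('w5.pkl','wb'))
s=cam('side','s5.png')
# C pack in w1: top-face edges
w=pickle.load(open('w1.pkl','rb'))
cv2.imwrite('pics/c5.png',np.hstack([cv2.resize(w['color'][190:300,120:270,::-1],None,fx=3,fy=3),cv2.resize(s['color'][280:390,190:370,::-1],(360,330))[:, :300]]))
E
```

```text
from [ 0.5588 -0.1432  0.1501] yaw -0.086 tool cm [  1.1  -23.15  11.39] turn z 0.014
from [ 0.5588 -0.1432  0.1501] yaw -0.086 tool cm [ 1.130e+00 -2.314e+01 -1.000e-02] turn z 0.014
```

View pics/c5.png

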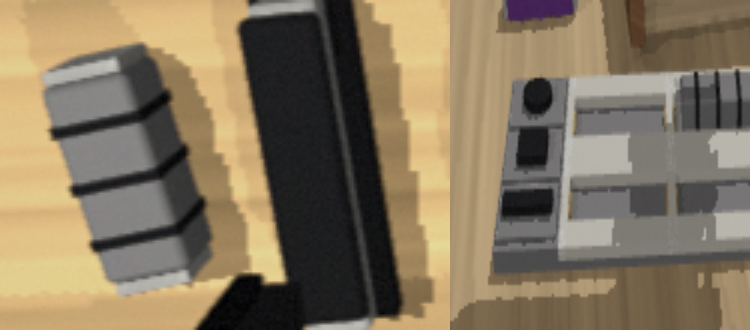

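Pack B is seated in the left-far bay. Next is pack A.

Emit:
{"op": "play_rows", "data": {"gripper": [-0.15,-0.15,-0.15,-0.15,-0.15,-0.15,-0.15,-0.15], "delta_pos": [[0.3,-6,0],[0.6,-12,0],[0.9,-18,0],[1.1,-23.1,0],[1.1,-23.1,3],[1.1,-23.1,4],[1.1,-23.1,4],[1.1,-23.1,4]], "turn": [[0,0,0.014],[0,0,0.014],[0,0,0.014],[0,0,0.014],[0,0,0.014],[0,0,0.014],[0,0,0.014],[0,0,0.014]]}}

```text
time: 9.75
position: [0.5892, 0.0855, 0.1079]
tool_rot: [0.999, -0.051, 0.0, 0.0]
ft_force: [-0.5, 0.4, -0.4]
grip_width: 0.05
grip_force: 0.0
```

```bash
python3 - <<'E'
from h import *
import pickle
c=cam('wrist'); pickle.dump(c,open('w6.pkl','wb'))
H=cv2.cvtColor(c['color'],cv2.COLOR_RGB2HSV).astype(int)
m=(H[...,1]<60); q=np.zeros(m.shape,bool);q[165:300,270:380]=1
for r in rects(c,m&q,.052): print(r)
go(.590,.0864,.036,-.10)
w=pickle.load(open('w1.pkl','rb'))
X=np.array([ray(w,*p,.052) for p in [(135,215),(159.3,209.3),(182.7,280.7),(160,287.7)]])
print(X.round(4),X.mean(0),np.arctan2(*((X[0]+X[1]-X[2]-X[3])[[1,0]])),np.linalg.norm(X[0]-X[1]),np.linalg.norm(X[0]-X[3]))
E
```

```text
(array([322., 245.]), array([598.8,  85.7,  63.7,  29.1,  -5.8]), 5717.5)
from [0.5894 0.0856 0.1082] yaw -0.102 tool cm [ 0.04 -0.09  7.22] turn z -0.002
[[0.6107 0.2417 0.052 ]
 [0.6163 0.2177 0.052 ]
 [0.543  0.2022 0.052 ]
 [0.5354 0.2258 0.052 ]] [0.57633793 0.22184831 0.052     ] 0.20819854142134905 0.024603560209185506 0.0769518992097348
```

Emit:
{"op": "play_rows", "data": {"gripper": [-0.15,-0.15,-0.15,1,1,1,1,1,1,1,1], "delta_pos": [[0,0,5],[0,0,7.2],[0,0,7.2],[0,0,7.2],[0,0,7.2],[0,0,7.2],[0,0,7.2],[0,0,2],[0,0,-4],[0,0,-4],[0,0,-4]], "turn": [[0,0,0],[0,0,0],[0,0,0],[0,0,0],[0,0,0],[0,0,0],[0,0,0],[0,0,0],[0,0,0],[0,0,0],[0,0,0]]}}

```text
time: 11.18
position: [0.5878, 0.0865, 0.1471]
tool_rot: [0.999, -0.05, -0.001, -0.0]
ft_force: [0.4, 0.2, -1.7]
grip_width: 0.0301
grip_force: 25.0
```

```bash
python3 - <<'E'
from h import *
go(.551,-.2185,.15,-.084)
E
```

```text
from [0.5878 0.0865 0.1471] yaw -0.1 tool cm [-0.61 30.72 -0.29] turn z -0.016
```

Emit:
{"op": "play_rows", "data": {"gripper": [1,1,1,1,1,1,1,1,1,1,1], "delta_pos": [[0,6,0],[-0.2,12,0],[-0.4,18,0],[-0.5,24,0],[-0.6,30.7,0],[-0.6,30.7,4],[-0.6,30.7,8],[-0.6,30.7,8],[-0.6,30.7,8],[-0.6,30.7,8],[-0.6,30.7,8]], "turn": [[0,0,-0.016],[0,0,-0.016],[0,0,-0.016],[0,0,-0.016],[0,0,-0.016],[0,0,-0.016],[0,0,-0.016],[0,0,-0.016],[0,0,-0.016],[0,0,-0.016],[0,0,-0.016]]}}

```text
time: 12.55
position: [0.553, -0.2186, 0.069]
tool_rot: [0.999, -0.042, 0.001, 0.001]
ft_force: [-0.2, -0.7, -1.1]
grip_width: 0.0299
grip_force: 25.0
```

```bash
python3 - <<'E'
from h import *
go(.551,-.2185,.0235,-.084)
cam('wrist','w7.png')
E
```

```text
from [ 0.553  -0.2186  0.069 ] yaw -0.084 tool cm [-0.21  0.    4.55] turn z 0.0
```

View pics/w7.png

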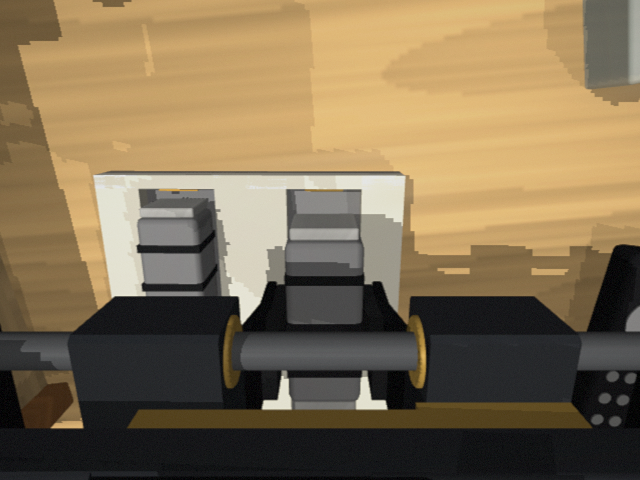

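Pack B is well seated at (175,245). Pack A is centred over the right-far bay, at 325 px.

Emit:
{"op": "play_rows", "data": {"gripper": [1,1,1,1,1,-0.15,-0.15,-0.15,-0.15,-0.15,-0.15], "delta_pos": [[-0.2,0,2],[-0.2,0,3.5],[-0.2,0,4.3],[-0.2,0,4.5],[-0.2,0,4.5],[-0.2,0,4.5],[-0.2,0,4.5],[-0.2,0,4.5],[-0.2,0,0],[-0.2,0,-5],[-0.2,0,-9]], "turn": [[0,0,0],[0,0,0],[0,0,0],[0,0,0],[0,0,0],[0,0,0],[0,0,0],[0,0,0],[0,0,0],[0,0,0],[0,0,0]]}}

```text
time: 13.98
position: [0.5504, -0.2185, 0.1594]
tool_rot: [0.999, -0.042, 0.001, 0.0]
ft_force: [0.6, 0.5, 0.0]
grip_width: 0.05
grip_force: 0.0
```

```bash
python3 - <<'E'
from h import *
import pickle
go(.5765,.222,.16,.208)
s=pickle.load(open('scene0.pkl','rb'))
print('cactus base',ray(s,303,318,.1),'top', ray(s,302,265,.23))
E
```

```text
from [ 0.5504 -0.2185  0.1594] yaw -0.084 tool cm [ -1.1  -44.11  -0.09] turn z -0.292
cactus base [0.74452921 0.23288338 0.1       ] top [0.73414365 0.22404274 0.23      ]
```

Emit:
{"op": "play_rows", "data": {"gripper": [0.03,0.03,0.03,0.03,0.03,0.03,0.03,0.03,0.03,0.03,0.03,0.03], "delta_pos": [[0,-6,0],[0,-12,0],[-0.5,-18,0],[-0.5,-24,0],[-1.1,-30,0],[-1.1,-36,0],[-1.1,-41,0],[-1.1,-44.1,0],[-1.1,-44.1,2],[-1.1,-44.1,4],[-1.1,-44.1,4],[-1.1,-44.1,4]], "turn": [[0,0,-0.1],[0,0,-0.2],[0,0,-0.29],[0,0,-0.292],[0,0,-0.292],[0,0,-0.292],[0,0,-0.292],[0,0,-0.292],[0,0,-0.292],[0,0,-0.292],[0,0,-0.292],[0,0,-0.292]]}}

```text
time: 15.48
position: [0.5767, 0.2221, 0.1181]
tool_rot: [0.995, 0.104, 0.0, -0.0]
ft_force: [-0.2, 0.3, -0.3]
grip_width: 0.0422
grip_force: 0.0
```

```bash
python3 - <<'E'
from h import *
go(.5765,.222,.036,.208)
cam('wrist','w8.png')
E
```

```text
from [0.5767 0.2221 0.1181] yaw 0.208 tool cm [-0.02  0.    8.21] turn z -0.0
```

View pics/w8.png

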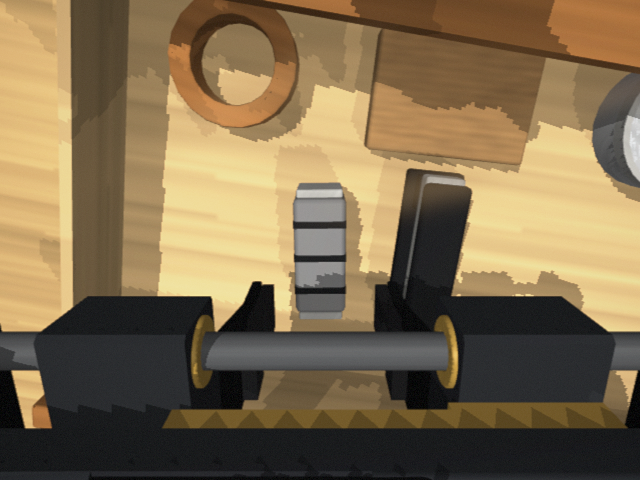

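The third pack is at (320,250), about 3 mm left of the finger midline, with the stapler clear on the right. Correcting for that and grasping.

Emit:
{"op": "play_rows", "data": {"gripper": [0.03,0.03,0.03,0.03,1,1,1,1,1,1,1,1], "delta_pos": [[0,-0.28,0],[0,-0.28,5],[0,-0.28,8.2],[0,-0.28,8.2],[0,-0.28,8.2],[0,-0.28,8.2],[0,-0.28,8.2],[0,-0.28,8.2],[0,-0.28,3],[0,-0.28,-3],[0,-0.28,-5],[0,-0.28,-5]], "turn": [[0,0,0],[0,0,0],[0,0,0],[0,0,0],[0,0,0],[0,0,0],[0,0,0],[0,0,0],[0,0,0],[0,0,0],[0,0,0],[0,0,0]]}}

```text
time: 17.02
position: [0.5767, 0.2251, 0.1698]
tool_rot: [0.995, 0.104, 0.002, -0.0]
ft_force: [0.3, -1.2, -2.2]
grip_width: 0.03
grip_force: 25.0
```

```bash
python3 - <<'E'
from h import *
go(.4555,-.2105,.168,-.084)
E
```

```text
from [0.5767 0.2251 0.1698] yaw 0.208 tool cm [-20.85  40.12   0.08] turn z 0.292
```

Emit:
{"op": "play_rows", "data": {"gripper": [1,1,1,1,1,1,1,1,1,1,1,1], "delta_pos": [[-2.5,5,0],[-5,10,0],[-7.5,15,0],[-10,20,0],[-13,25,0],[-16,30,0],[-19,36,0],[-20.8,40.1,0],[-20.8,40.1,5],[-20.8,40.1,10],[-20.8,40.1,10],[-20.8,40.1,10]], "turn": [[0,0,0.05],[0,0,0.1],[0,0,0.15],[0,0,0.2],[0,0,0.292],[0,0,0.292],[0,0,0.292],[0,0,0.292],[0,0,0.292],[0,0,0.292],[0,0,0.292],[0,0,0.292]]}}

```text
time: 18.52
position: [0.4549, -0.2103, 0.0678]
tool_rot: [0.999, -0.042, -0.0, -0.0]
ft_force: [1.3, -0.1, -1.4]
grip_width: 0.0293
grip_force: 25.0
```

```bash
python3 - <<'E'
from h import *
go(.4555,-.2105,.0235,-.084)
cam('wrist','w9.png')
E
```

```text
from [ 0.4549 -0.2103  0.0678] yaw -0.084 tool cm [0.06 0.01 4.43] turn z 0.0
```

View pics/w9.png

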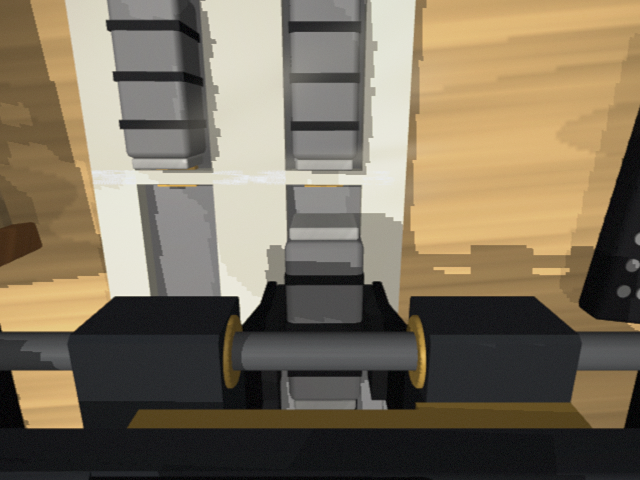

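Both earlier packs are seated. The third is aligned over the right-near bay.

Emit:
{"op": "play_rows", "data": {"gripper": [1,1,1,1,1,-0.15,-0.15,-0.15,-0.15,-0.15,-0.15], "delta_pos": [[0,0,2],[0,0,3.5],[0,0,4.2],[0,0,4.4],[0,0,4.4],[0,0,4.4],[0,0,4.4],[0,0,4.4],[0,0,0],[0,0,-5],[-4,0,-10]], "turn": [[0,0,0],[0,0,0],[0,0,0],[0,0,0],[0,0,0],[0,0,0],[0,0,0],[0,0,0],[0,0,0],[0,0,0],[0,0,0]]}}

```text
time: 19.95
position: [0.4181, -0.2088, 0.1683]
tool_rot: [0.999, -0.041, 0.002, 0.002]
ft_force: [0.2, -0.5, 0.7]
grip_width: 0.0498
grip_force: 0.0
```

```bash
python3 - <<'E'
from h import *
import pickle
c=cam('wrist'); d=cam('side'); s=cam('scene')
pickle.dump((c,d,s),open('p10.pkl','wb'))
I=np.hstack([c['color'][:300,150:550],cv2.resize(d['color'][280:400,190:370],(400,300))])[:,:,::-1]
cv2.imwrite('pics/c10.png',I)
o=robot.get_obs();print(o['position'],o['q'])
E
```

```text
[ 0.41567669 -0.20742476  0.16860383] [-7.04118699e-01  3.97631835e-01  1.88500571e+00 -8.89369318e-06
  8.54504989e-01  9.51864220e-01]
```

View pics/c10.png

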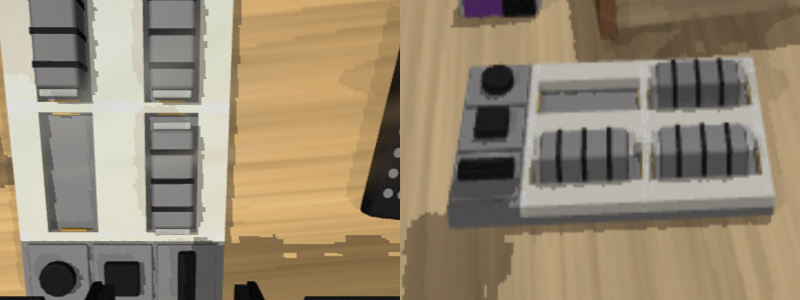

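All three packs are flat in their bays. In the wrist view the round key is at (207,279), the square key at (273,279) and the bar key at (337,275), which gives the order along the panel.

```bash
python3 - <<'E'
from h import *
import pickle
c,d,s=pickle.load(open('p10.pkl','rb'))
for p in [(207,279),(273,279),(337,275)]: print(ray(c,*p,.032).round(4))
o=np.array([.5065,-.1765]); R=Ro.from_euler('z',-.084).as_matrix()[:2,:2]
for dy in [.05,0,-.05]:
    k=o+R@[-.128,dy]; print(k.round(4)); go(*k,.027,-.084)
E
```

```text
[ 0.3841 -0.1168  0.032 ]
[ 0.3799 -0.1669  0.032 ]
[ 0.379  -0.2158  0.032 ]
[ 0.3831 -0.1159]
from [ 0.4157 -0.2074  0.1686] yaw -0.085 tool cm [-4.07 -8.88 14.12] turn z -0.001
[ 0.379  -0.1658]
from [ 0.4157 -0.2074  0.1686] yaw -0.085 tool cm [-4.06 -3.88 14.14] turn z -0.001
[ 0.3748 -0.2156]
from [ 0.4157 -0.2074  0.1686] yaw -0.085 tool cm [-4.06  1.12 14.15] turn z -0.001
```

Emit:
{"op": "play_rows", "data": {"gripper": [1,1,1,1,1,1,1,1], "delta_pos": [[-2,-4.5,0],[-4,-8.9,0],[-4,-8.9,5],[-4,-8.9,10],[-4,-8.9,11.5],[-4,-8.9,11.5],[-4,-8.9,11.5],[-4,-8.9,11.5]], "turn": [[0,0,0],[0,0,0],[0,0,0],[0,0,0],[0,0,0],[0,0,0],[0,0,0],[0,0,0]]}}

```text
time: 21.1
position: [0.3842, -0.1154, 0.052]
tool_rot: [0.999, -0.042, 0.001, 0.0]
ft_force: [0.0, 0.2, 0.3]
grip_width: 0.0008
grip_force: 0.0
```

```bash
python3 - <<'E'
from h import *
go(.3835,-.1163,.027,-.084)
E
```

```text
from [ 0.3842 -0.1154  0.052 ] yaw -0.084 tool cm [-0.06  0.09  2.5 ] turn z -0.0
```

Emit:
{"op": "play_rows", "data": {"gripper": [1,1,1,1,1], "delta_pos": [[0,0,1.5],[0,0,2.3],[0,0,2.55],[0,0,2.55],[0,0,2.55]], "turn": [[0,0,0],[0,0,0],[0,0,0],[0,0,0],[0,0,0]]}}

```text
time: 21.72
position: [0.3842, -0.1156, 0.0265]
tool_rot: [0.999, -0.042, 0.001, 0.001]
ft_force: [0.4, -1.3, 4.5]
grip_width: 0.0005
grip_force: 2.4
```

About 4.5 N corresponds to roughly 5 mm of travel, so the round key is pressed. Next is the square key.

Emit:
{"op": "play_rows", "data": {"gripper": [1,1,1,1,1,1,1,1,1,1], "delta_pos": [[0,0,-1.5],[0,0,-2.5],[0,2.5,-2.5],[0,5.0,-2.5],[0,5.0,-2.5],[0,5.0,-1],[0,5.0,-0.2],[0,5.0,0],[0,5.0,0],[0,5.0,0]], "turn": [[0,0,0],[0,0,0],[0,0,0],[0,0,0],[0,0,0],[0,0,0],[0,0,0],[0,0,0],[0,0,0],[0,0,0]]}}

```text
time: 22.98
position: [0.3788, -0.1641, 0.0264]
tool_rot: [0.999, -0.042, -0.0, -0.0]
ft_force: [-1.4, -0.8, 6.1]
grip_width: 0.0003
grip_force: 3.2
```

Emit:
{"op": "play_rows", "data": {"gripper": [1,1,1,1,1,1,1,1,1,1], "delta_pos": [[0,0,-1.5],[0,0,-2.5],[0,2.5,-2.5],[0,5.1,-2.5],[0,5.1,-2.5],[0,5.1,-1],[0,5.1,-0.2],[0,5.1,0],[0,5.1,0],[0,5.1,0]], "turn": [[0,0,0],[0,0,0],[0,0,0],[0,0,0],[0,0,0],[0,0,0],[0,0,0],[0,0,0],[0,0,0],[0,0,0]]}}

```text
time: 24.22
position: [0.3745, -0.2146, 0.0264]
tool_rot: [0.999, -0.042, -0.001, -0.001]
ft_force: [-0.9, 0.6, 6.5]
grip_width: 0.0002
grip_force: 3.2
```

All keys are pressed in order. Now I'll rise and re-measure the remote.

Emit:
{"op": "play_rows", "data": {"gripper": [1,1,1,0,-0.6,-0.6,-0.6,-0.6,-0.6], "delta_pos": [[0,0,-5],[0,0,-11],[0,0,-17],[0,5,-20],[0,10,-22],[0,15,-22],[0,17,-22],[0,17,-22],[0,17,-22]], "turn": [[0,0,0],[0,0,0],[0,0,0],[0,0,0],[0,0,0],[0,0,0],[0,0,0],[0,0,0],[0,0,0]]}}

```text
time: 25.35
position: [0.3605, -0.3826, 0.2451]
tool_rot: [0.999, -0.042, -0.001, -0.002]
ft_force: [0.5, 0.4, -0.4]
grip_width: 0.0523
grip_force: 0.0
```

```bash
python3 - <<'E'
from h import *
import pickle
c=cam('wrist'); d=cam('side'); pickle.dump((c,d),open('p11.pkl','wb'))
o=robot.get_obs();print(o['position'],o['q'])
for n,I,a in [('w',c,(0,300)),('d',d,(380,480))]:
    H=cv2.cvtColor(I['color'],cv2.COLOR_RGB2HSV).astype(int)
    m=(H[...,2]<75); q=np.zeros(m.shape,bool); q[a[0]:a[1],200:]=1
    if n=='d': q[:,380:]=0
    for r in rects(I,m&q,.02,800): print(n,r)
E
```

```text
[ 0.36077576 -0.3829838   0.2454694 ] [-1.02799873e+00  3.66998106e-01  1.65049254e+00  3.49576362e-04
  1.12629821e+00  6.25256482e-01]
w (array([324.,  73.]), array([ 468.5, -390.7,  127. ,   41. ,  -11.5]), 6673.5)
d (array([295., 431.]), array([ 471.9, -399.6,  139. ,   52.6,  -11.5]), 2690.0)
```

```bash
python3 - <<'E'
from h import *
go(.470,-.3905,.10,-.2); go(.470,-.3905,.006,-.2)
E
```

```text
from [ 0.3608 -0.383   0.2455] yaw -0.083 tool cm [10.96 -0.12 14.54] turn z 0.117
from [ 0.3608 -0.383   0.2455] yaw -0.083 tool cm [10.97 -0.11 23.94] turn z 0.117
```

Emit:
{"op": "play_rows", "data": {"gripper": [-0.6,-0.6,-0.6,-0.6,-0.6,-0.6], "delta_pos": [[6,0,3],[11,-0.1,8],[11,-0.1,14],[11,-0.1,14.5],[11,-0.1,14.5],[11,-0.1,14.5]], "turn": [[0,0,0.05],[0,0,0.117],[0,0,0.117],[0,0,0.117],[0,0,0.117],[0,0,0.117]]}}

```text
time: 26.2
position: [0.4711, -0.3947, 0.1036]
tool_rot: [0.995, -0.101, 0.002, 0.002]
ft_force: [-0.3, 0.2, -0.7]
grip_width: 0.0696
grip_force: 0.0
```

```bash
python3 - <<'E'
from h import *
go(.470,-.3905,.006,-.2)
c=cam('wrist','w12.png')
H=cv2.cvtColor(c['color'],cv2.COLOR_RGB2HSV).astype(int)
m=(H[...,2]<75); m[285:]=0;m[:,:265]=0;m[:,385:]=0
for r in rects(c,m,.02,800): print(r)
print(proj(c,[.470,-.3905,.02]))
E
```

```text
from [ 0.4711 -0.3947  0.1036] yaw -0.202 tool cm [-0.23 -0.41  9.76] turn z -0.002
(array([319., 202.]), array([ 495.1, -396. ,   96.2,   40.6,  -11.6]), 10410.0)
[317.35737905 250.1209752 ]
```

View pics/w12.png

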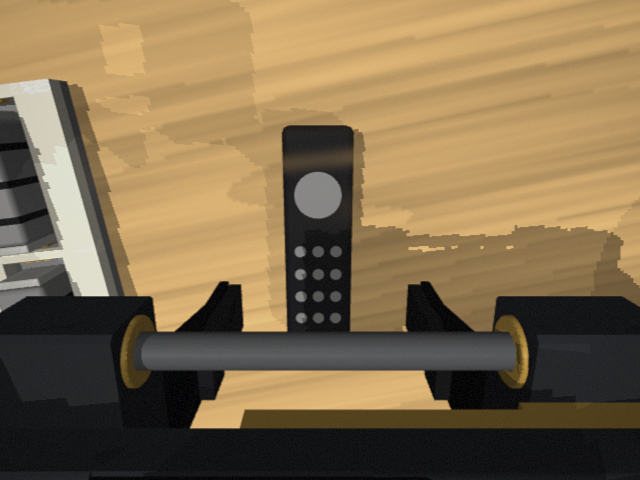

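The remote is at (318,230) and square to the fingers, about 3–4 mm left of centre.

Emit:
{"op": "play_rows", "data": {"gripper": [-0.6,-0.6,-0.6,-0.6,1,1,1,1,1,1,1,1], "delta_pos": [[0.1,-0.35,4],[0.1,-0.35,8],[0.1,-0.35,9.7],[0.1,-0.35,9.7],[0.1,-0.35,9.7],[0.1,-0.35,9.7],[0.1,-0.35,9.7],[0.1,-0.35,9.7],[0.1,-0.35,5],[0.1,-0.35,-1],[0.1,-0.35,-7],[0.1,-0.35,-7]], "turn": [[0,0,0],[0,0,0],[0,0,0],[0,0,0],[0,0,0],[0,0,0],[0,0,0],[0,0,0],[0,0,0],[0,0,0],[0,0,0],[0,0,0]]}}

```text
time: 27.75
position: [0.4747, -0.393, 0.1765]
tool_rot: [0.995, -0.1, 0.004, 0.004]
ft_force: [0.6, 0.2, -2.3]
grip_width: 0.042
grip_force: 25.0
```

```bash
python3 - <<'E'
from h import *
go(.575,.075,.18,0.05)
E
```

```text
from [ 0.4747 -0.393   0.1765] yaw -0.201 tool cm [  0.49 -47.85  -0.71] turn z -0.251
```

Emit:
{"op": "play_rows", "data": {"gripper": [1,1,1,1,1,1,1,1,1,1,1,1], "delta_pos": [[0,-6,-0.5],[0,-12,-0.5],[0.2,-18,-0.5],[0.3,-24,-0.5],[0.4,-30,-0.5],[0.5,-36,-0.5],[0.5,-42,-0.5],[0.5,-46,-0.5],[0.5,-47.8,-0.5],[0.5,-47.8,-0.5],[0.5,-47.8,-0.5],[0.5,-47.8,-0.5]], "turn": [[0,0,-0.04],[0,0,-0.08],[0,0,-0.12],[0,0,-0.16],[0,0,-0.2],[0,0,-0.251],[0,0,-0.251],[0,0,-0.251],[0,0,-0.251],[0,0,-0.251],[0,0,-0.251],[0,0,-0.251]]}}

```text
time: 29.25
position: [0.5724, 0.0756, 0.1757]
tool_rot: [1.0, 0.024, -0.0, 0.0]
ft_force: [0.8, 0.5, -1.1]
grip_width: 0.0417
grip_force: 25.0
```

```bash
python3 - <<'E'
from h import *
go(.575,.075,.031,0.05)
c=cam('wrist','w13.png'); d=cam('scene','s13.png')
E
```

```text
from [0.5724 0.0756 0.1757] yaw 0.048 tool cm [ 0.26  0.07 14.47] turn z -0.002
```

View pics/w13.png

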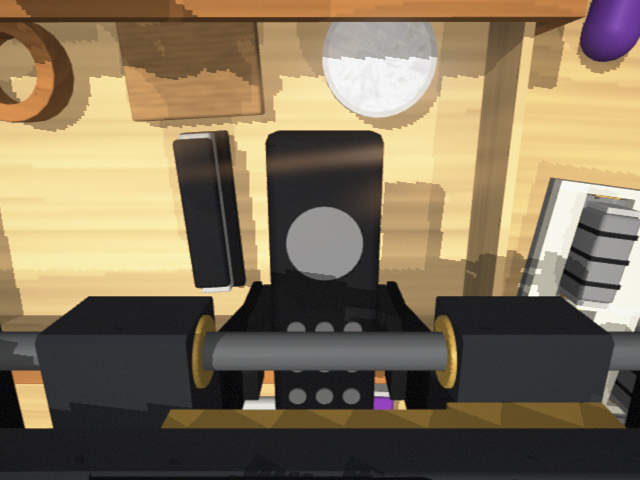

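The remote is held above clear floor. The stapler is to the left at (210,210) and the tin is ahead at (380,65). Lowering and releasing.

Emit:
{"op": "play_rows", "data": {"gripper": [1,1,1,1,1,-0.4,-0.4,-0.4,-0.4,-0.4,-0.4,-0.4], "delta_pos": [[0.2,0,5],[0.2,0,10],[0.2,0,13.5],[0.2,0,14.4],[0.2,0,14.4],[0.2,0,14.4],[0.2,0,14.4],[0.2,0,14.4],[0.2,0,10],[0.2,0,4],[0.2,0,0],[0.2,0,0]], "turn": [[0,0,0],[0,0,0],[0,0,0],[0,0,0],[0,0,0],[0,0,0],[0,0,0],[0,0,0],[0,0,0],[0,0,0],[0,0,0],[0,0,0]]}}

```text
time: 30.85
position: [0.5773, 0.0773, 0.1802]
tool_rot: [1.0, 0.025, 0.005, 0.0]
ft_force: [0.1, -0.0, -0.2]
grip_width: 0.0606
grip_force: 0.0
```

```bash
python3 - <<'E'
from h import *
import pickle
c=cam('wrist','w14.png'); d=cam('side','s14.png'); pickle.dump((c,d),open('p14.pkl','wb'))
w=pickle.load(open('w1.pkl','rb'))
print('handle w1',ray(w,298,380,.062),ray(w,200,385,.062)); 
cv2.imwrite('pics/c14.png',np.hstack([c['color'][:,:,::-1],cv2.resize(d['color'][150:290,190:400,::-1],(640,480))])[::1])
I=cv2.imread('pics/c14.png'); cv2.imwrite('pics/c14.png',cv2.resize(I,(800,300)))
go(.395,.165,.20,0)
d0=pickle.load(open('side0.pkl','rb')); print([ray(d0,*p,.062) for p in [(254,219),(258,243)]])
E
```

```text
handle w1 [0.43467713 0.08732185 0.062     ] [0.42845137 0.19127873 0.062     ]
from [0.5742 0.0774 0.1763] yaw 0.05 tool cm [-17.46  -9.65  -2.38] turn z 0.05
[array([0.43217104, 0.19889311, 0.062     ]), array([0.43763376, 0.08073369, 0.062     ])]
```

View pics/c14.png

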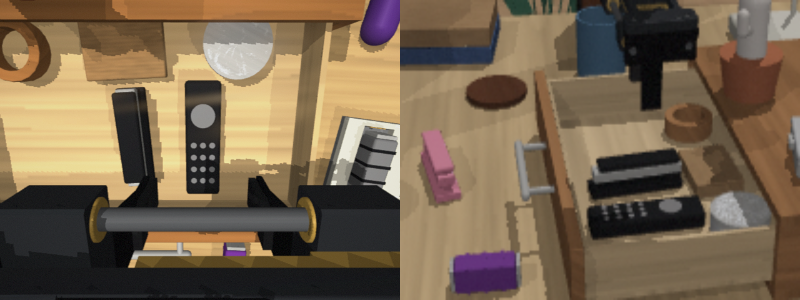

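The remote lies flat inside the drawer. To push the drawer shut I'll flip the tool so the camera faces away from the cactus and unit, then push on the handle with shut fingers.

Emit:
{"op": "play_rows", "data": {"gripper": [1,1,1,1,1,1,1,1,1,1,1,1], "delta_pos": [[-2,0,-3],[-5,-1,-3],[-8,-2,-3],[-10,-4,-3],[-12,-5,-3],[-14,-6,-3],[-16,-7,-3],[-18,-7,-3],[-18,-7,-3],[-18,-7,-3],[-18,-7,-3],[-18,-7,-3]], "turn": [[0,0,-0.17],[0,0,-0.34],[0,0,-0.51],[0,0,-0.68],[0,0,-0.85],[0,0,-1.02],[0,0,-1.19],[0,0,-1.36],[0,0,-1.53],[0,0,-1.7],[0,0,-1.87],[0,0,-2.04]]}}

```text
time: 32.45
position: [0.3899, 0.1381, 0.2044]
tool_rot: [0.5, 0.866, -0.001, -0.002]
ft_force: [0.3, -0.2, -0.3]
grip_width: 0.0008
grip_force: 0.0
```

Emit:
{"op": "play_rows", "data": {"gripper": [1,1,1,1,1,1,1,1,1,1], "delta_pos": [[0,0,0],[0,0,0],[0,0,0],[0,0,0],[0,0,0],[0,0,0],[0,0,0],[0,0,0],[0,0,0],[0,0,0]], "turn": [[0,0,-0.17],[0,0,-0.34],[0,0,-0.51],[0,0,-0.68],[0,0,-0.85],[0,0,-1.02],[0,0,-1.1],[0,0,-1.1],[0,0,-1.1],[0,0,-1.1]]}}

```text
time: 33.7
position: [0.3911, 0.1382, 0.2055]
tool_rot: [-0.024, 1.0, -0.0, -0.0]
ft_force: [-0.9, -0.8, 0.6]
grip_width: 0.0005
grip_force: 0.0
```

```bash
python3 - <<'E'
from h import *
go(.39,.14,.20,.055-np.pi); go(.39,.14,.046,.055-np.pi); print(robot.get_obs()['q'])
E
```

```text
from [0.3911 0.1382 0.2055] yaw -3.094 tool cm [0.1  0.18 0.55] turn z -0.007
from [0.3911 0.1382 0.2055] yaw -3.094 tool cm [ 0.08  0.19 15.95] turn z -0.007
[ 6.87926272e-02  2.73871272e-01  1.95271236e+00 -3.45409413e-05
  9.15853636e-01 -1.54954101e+00]
```

Emit:
{"op": "play_rows", "data": {"gripper": [1,1,1,1,1,1], "delta_pos": [[0,0.2,5],[0,0.2,10],[0,0.2,15.7],[0,0.2,15.7],[0,0.2,15.7],[0,0.2,15.7]], "turn": [[0,0,0],[0,0,0],[0,0,0],[0,0,0],[0,0,0],[0,0,0]]}}

```text
time: 34.45
position: [0.3932, 0.1405, 0.0516]
tool_rot: [-0.024, 1.0, 0.0, 0.003]
ft_force: [-0.1, 0.3, -0.7]
grip_width: 0.0003
grip_force: 0.0
```

Emit:
{"op": "play_rows", "data": {"gripper": [1,1,1,1,1,1,1,1,1,1,1,1], "delta_pos": [[-2,0,0],[-4,0,0],[-6,0,0],[-8,0,0],[-10,0,0],[-12,0,0],[-14,0,0],[-16,0,0],[-18,0,0],[-20,0,0],[-21.5,0,0],[-22.5,0,0]], "turn": [[0,0,0],[0,0,0],[0,0,0],[0,0,0],[0,0,0],[0,0,0],[0,0,0],[0,0,0],[0,0,0],[0,0,0],[0,0,0],[0,0,0]]}}

```text
time: 35.95
position: [0.6173, 0.1512, 0.0524]
tool_rot: [-0.024, 1.0, 0.0, 0.002]
ft_force: [-0.9, 0.4, 1.7]
grip_width: 0.0003
grip_force: 0.7
```

```bash
python3 - <<'E'
from h import *
o=robot.get_obs();print(o['position'],o['ft_force'])
cam('side','s15.png')
E
```

```text
[0.61731347 0.15123644 0.05243757] [-0.93587679  0.39337224  1.66971424]
```

View pics/s15.png

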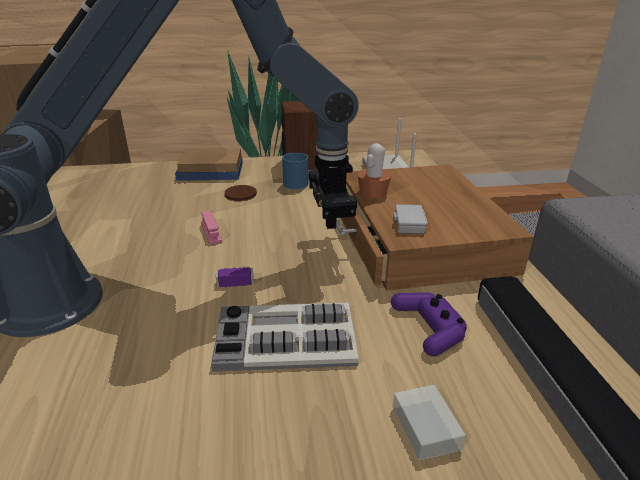

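The drawer is nearly shut and the packs are in place. I'll push slowly until contact force shows the stop.

Emit:
{"op": "play_rows", "data": {"gripper": [1,1,1,1,1], "delta_pos": [[-0.6,0,0],[-1.2,0,0],[-1.6,0,0],[-1.8,0,0],[-1.8,0,0]], "turn": [[0,0,0],[0,0,0],[0,0,0],[0,0,0],[0,0,0]]}}

```text
time: 36.62
position: [0.6288, 0.1518, 0.0486]
tool_rot: [-0.024, 1.0, -0.0, -0.006]
ft_force: [-9.0, -1.1, 7.2]
grip_width: 0.0005
grip_force: 4.7
```

Emit:
{"op": "play_rows", "data": {"gripper": [1,1,1,1,1,1], "delta_pos": [[2,0,0],[6,0,0],[12,0,0],[15,0,-6],[15,0,-12],[15,0,-12]], "turn": [[0,0,0],[0,0,0],[0,0,0],[0,0,0],[0,0,0],[0,0,0]]}}

```text
time: 37.38
position: [0.4878, 0.1451, 0.1734]
tool_rot: [-0.024, 1.0, 0.0, 0.006]
ft_force: [0.3, 0.0, 0.1]
grip_width: 0.0007
grip_force: 0.0
```

```bash
python3 - <<'E'
from h import *
d=cam('side'); s=cam('scene')
a=cv2.resize(d['color'][150:300,300:500,::-1],(800,600)); cv2.imwrite('pics/c16.png',a)
import pickle; pickle.dump((d,s),open('p16.pkl','wb'))
print(robot.get_obs()['ft_force'],robot.get_obs()['position'])
E
```

```text
[ 0.24656637  0.13560638 -0.20502263] [0.48493847 0.14477239 0.16959345]
```

View pics/c16.png

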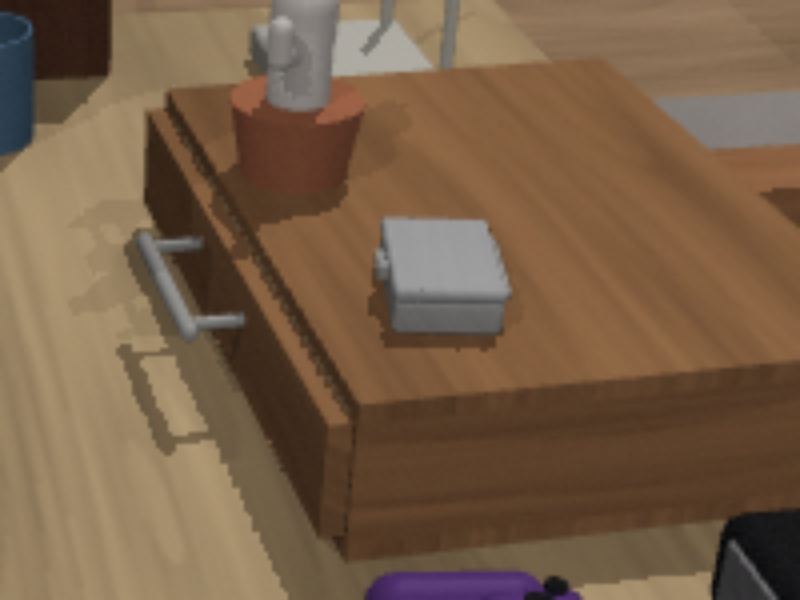

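The drawer front sits flush against the unit, with only a hairline seam at crop (345,480). Together with the 9 N hard stop, that means it is shut. The arm is clear, so I'm handing in.

Emit:
{"op": "play_rows", "data": {"gripper": [1,1,1,1], "delta_pos": [[0,0,0],[0,0,0],[0,0,0],[0,0,0]], "turn": [[0,0,0],[0,0,0],[0,0,0],[0,0,0]]}}

```text
time: 37.98
position: [0.4839, 0.1447, 0.1683]
tool_rot: [-0.024, 1.0, -0.0, -0.001]
ft_force: [-0.3, 0.6, -0.6]
grip_width: 0.0004
grip_force: 0.0
```

```bash
python3 - <<'E'
from h import *
print(robot.hand_in())
E
```

```text
the job is handed in; nothing more can be done
None
```

The job is handed in but no verdict came back: all three packs are in charger bays, the keys were pressed round, square, bar (confirmed by force only), the remote is in the drawer, and the drawer is shut; I viewed 16 pictures, two over the limit of 14.

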